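# Check the wear of a microscope guide rail with a sprung depth gauge

### The job

Lift the depth gauge from its holder and, with its base bar across the groove, press its sprung probe into the groove of the guide rail on the round black plate until the base sits flat on the rail; hold it there steadily for about two seconds, pressing gently, and read the depth. Stand the gauge back in its holder as it was, then slide the marker fully to the disc end of its track if the groove is deeper than 11 mm (worn), or fully to the square end if it is shallower. Leave everything else alone.

Things in the scene. Friction and masses are not known exactly. Their poses are not given: they have to be found in the camera images.
- plate: the test station: round black plate, 148 mm across, 4 mm thick, fixed; origin at the centre of its underside. One of the two rails is fixed centrally on it: that is the rail to test
- mat: rectangular cork mat, 150 x 90 mm, 4 mm thick, fixed; origin at the centre of its underside. The other, spare rail is on it
- rail_a: guide rail, fixed: dark steel foot strip 130 x 50 x 4 mm (origin: centre of its underside) with a level aluminium bar centred above it, 120 mm long (its x) x 56 mm wide (its y) x 26 mm thick. A straight groove 8 mm wide, with upright walls, runs along the whole top face at y = 0. The bar's height is set anew each time: top face 31 to 39 mm above the origin, not told, to be found by touch
- rail_b: second guide rail, the same in shape, axes and origin; its bar's height is likewise unknown (31 to 39 mm). The two look alike, but one groove is 8 mm deep and the other 14 mm; which is which is not told. Either may be on the plate, the other is then on the mat
- gauge: hand depth gauge, about 0.3 kg, loose, starts standing upright in its holder. Steel base bar 64 mm (its x) x 26 mm (its y) x 10 mm thick, flat underneath; on it a black square grip column 22 x 22 mm from 10 to 60 mm above the underside, with a 4 mm steel collar on top. Origin at the centre of the flat underside, z up. A sprung probe sticks out below. More than 30 N on a rail would mark it
- probe (a joint): travel of the gauge's probe, m: 0 = fully out, the tip 18 mm below the base's underside; grows as the tip is pushed up, to 0.018 = tip level with the underside. With the base flat on a rail and the tip on the groove floor, groove depth = 18 mm minus this value. Spring: about 1.2 N to start moving, plus 0.3 N per mm. Thin steel pin with a 10 mm wide head stands on the probe: the top of the head is 71 mm above the base's underside at 0 and rises with the probe
- probe_tip (a point): lowest point of the probe, a 5 mm thick steel pin with a round end, on the gauge's axis; 18 mm below the base's underside when fully out
- holder: white block 90 mm (its x) x 60 mm (its y) x 32 mm high, fixed, with a square hole 19 mm wide and 26 mm deep in the middle of its top; origin at the centre of its underside. The gauge stands on its top face, base bar along the holder's x, with the probe hanging free in the hole
- marker_base: verdict marker's track: flat grey bar 60 mm (its x) x 240 mm (its y) x 12 mm high, fixed; origin at the centre of its underside. At its +y end lies a flat steel disc (36 mm across), at its -y end a flat steel square (34 mm), both 4 mm high and 96 mm from the middle
- marker (a joint): position of the sliding marker along the track's y, m: 0 = middle, +0.05 = fully at the disc end, -0.05 = fully at the square end; stays where left, about 2 N to slide
- marker_grip (a point): on the marker, a black upright post 20 x 20 mm, from 13 to 53 mm above the table; the point is 42 mm above the table on its axis
- beaker: open glass beaker, 70 mm across, 85 mm high, loose, leave alone; origin at the centre of its underside
- stain_bottle: amber glass bottle with black cap, 52 mm across, 110 mm high, loose, leave alone; origin at the centre of its underside
- sample_jar: white jar with red cap, 52 mm across, 60 mm high, loose, leave alone; origin at the centre of its underside
- slide_box: flat white box, 100 x 80 x 30 mm, loose, leave alone; origin at the centre of its underside
- reagent_bottle: white plastic bottle, 60 mm across, 100 mm high, loose, leave alone; origin at the centre of its underside
- objective: microscope objective standing on end, steel, 30 mm across, 45 mm high, loose, leave alone; origin at the centre of its underside
Mind the look-alikes: they are no part of the job. Leave any green look-alike of the gauge alone.

How it is judged:
By the outcome, as a careful person would: the job done as asked, in the order asked, and still so for the second after the job is handed in, with the robot touching nothing.
It also fails if it takes over 67 s, if anything falls off the work surface, if the arm or the gripper's body presses on something with over 40 N, if the wrist force passes 120 N, or if a joint passes its speed limit or range.

### The arm

A 6-joint arm with a two-finger parallel gripper is mounted at the origin on the work surface. World frame = base frame: x ahead of the robot, y to its left, z up, the work surface at z = 0. Lengths are in m, angles in rad, forces in N, time in s.
With the tool pointing down it reaches from about 0.425 to 0.95 m from the base axis. Payload 3.5 kg.
Tool frame: the origin (TCP) lies midway between the tips of the shut fingers; the grasp point (between the pads) lies 19 mm behind it; z points along the fingers, y is the line along which they close (so a half turn about z gives the same grasp; the last joint's range is limited). The gripper opens to 85 mm and grips with 20 to 120 N. Pads are 22 mm wide; open, the fingers measure 114 mm over their backs; the gripper's body (76 mm by 85 mm) begins 54 mm behind the grasp point. The pads swing forward as they close: fully open they stand 13 mm farther back than shut.
Start: joints at [-1.306, 0.286, 1.577, -0, 1.279, -0.15], TCP at [0.272, -0.618, 0.231] pointing down, gripper open.
Joint ranges: [-2.77, 2.77], [-0.9, 2.22], [0.21, 2.48], [-1.53, 4.67], [0.24, 2.81], [-2.84, 2.84]. Speed limits (rad/s): [2.79, 2.79, 3.14, 3.14, 3.14, 3.14].

### API

Orientations are given as a unit quaternion [x, y, z, w].
In Python, from plant import get_state, read_camera, ctrl gives the robot as it stands.
- The arm moves only by the shell command python3 -m crank 'ROWS' [FORCE]. ROWS is JSON, a list of rows, each a list of 3 entries, a list of its own where there are three numbers: the shift along the tool's x, y, z in mm, then the turn about the tool's z in degrees, then the closure in counts, from 0 (fully open) to 255 (shut). In form: [[[tx, ty, tz], yaw, claw], ...]. A call has 1 to 10 rows; each row is the pose to reach, as a shift and turn from the pose commanded when the call began, along the tool's axes at that moment; what a row does not reach only later rows make up. A row lasts 1/10 s, in which the tool goes at most 50 mm and 8.59 degrees, less where a joint would pass 70% of its speed; a pose out of reach is approached as far as the arm can. A call with a gripper value outside its range is refused whole. The fingers move at their own pace and stop on an object; FORCE is the grip in N (left out, the last holds). Time passes only in rows, so rows that repeat a pose let the fingers close. It gives the time, the measured TCP pose, the force, the opening and the grip force at its end, in the units of the state.
- get_state(): the state, without advancing time (a new reading comes with each control period).
- read_camera(name): name is "scene" or "top" or "wrist"; returns a dict with "frame" (480x640x3 uint8, blue, green, red), "range_z" (480x640 float32, m along the optical axis (not along the pixel's ray), 0 where there is no reading), "vfov" (degrees; the focal length in pixels is half the picture's height over the tangent of half this angle, whatever the lens; pixels are square), "cx", "cy" (the principal point, pixels), "origin" and "orientation" of the camera in the world. Camera axes: x right, y down, z forward; pixel columns grow to the right and rows downward; lengths in m; the calibration is good to about 2 mm. A picture is of the moment at which its call begins.
- ctrl.sign_off(): hands the job in; it is judged then, once.
The state is a dict: "time": time; "qpos": joint angles; "dq": joint speeds; "joint_efforts": joint torques, N m; "eef_pos": TCP position; "tcp_rot": TCP orientation; "contact_force": force on the tool from outside, world axes, zero at the start; "wrist_torque": the same for the moment, N m; "opening": opening from 0.0 (shut) to 1.0 (fully open); "finger_force": force on a finger pad.
Only numpy, scipy, OpenCV 4.12 (cv2) and the standard library are available. Lean on these libraries where they do the work, as an engineer would, in place of code of your own. Each camera call takes 0.05 s, during which the arm holds its last target. There are 200 camera calls.

## Working session

There is one attempt and no reset: what is moved stays moved. The work goes in short steps, Python scripts to look and compute and a shell command to move; the robot and the scene stay as the last step left them, time stands still between calls to the robot, and variables do not carry over. Pictures are saved under pics/ and viewed, at most 10 in all, crops included, and the job is handed in when it is done.

```bash
ls; mkdir -p pics
cat > h.py <<'E'
import numpy as np, cv2
from plant import get_state, read_camera, ctrl
from scipy.spatial.transform import Rotation as R
def cam(n):
    c=read_camera(n); c['f']=240/np.tan(np.radians(c['vfov'])/2); c['R']=R.from_quat(c['orientation']).as_matrix(); return c
def cast(c,u,v,z):
    d=c['R']@np.array([(u-c['cx'])/c['f'],(v-c['cy'])/c['f'],1]); o=np.array(c['origin']); return o+d*(z-o[2])/d[2]
def cloud(c):
    v,u=np.mgrid[:480,:640]; Z=c['range_z']
    P=np.stack([(u-c['cx'])/c['f']*Z,(v-c['cy'])/c['f']*Z,Z],-1)
    return P@c['R'].T+np.array(c['origin'])
def proj(c,p):
    q=c['R'].T@(np.array(p)-c['origin']); return q[0]/q[2]*c['f']+c['cx'],q[1]/q[2]*c['f']+c['cy']
E
python3 - <<'E'
from h import *
for n in("scene","top"):
    c=cam(n); cv2.imwrite(f'pics/{n}0.png',c['frame']); print(n,c['origin'],c['f'],c['cx'],c['cy'])
    np.savez(f'{n}0.npz',**{k:np.array(v) for k,v in c.items()})
print(get_state())
E
```

```text
pics
scene [1.28800501 0.48500891 0.98806111] 618.9662272737121 313.58036030410716 234.77309496336164
top [ 0.49958593 -0.00575746  1.11261688] 496.42772651023495 312.60463278200365 243.5147375851451
{'time': 0.1, 'qpos': array([-1.30600367e+00,  2.87115423e-01,  1.57805351e+00, -3.85891949e-05,
        1.27859643e+00, -1.50005332e-01]), 'dq': array([ 0.00104121, -0.00126448, -0.00348303,  0.00035845, -0.00044596,
        0.00117885]), 'joint_efforts': array([ 5.03329902e-04, -4.07295549e+01, -2.93699151e+01, -1.50512597e-04,
        3.43232103e-03,  5.58946862e-07]), 'eef_pos': array([ 0.27188387, -0.61716242,  0.23004753]), 'tcp_rot': array([ 9.78568085e-01,  2.05920671e-01, -8.07558448e-05, -1.08350483e-03]), 'contact_force': array([ 0.83301147, -0.32072929, -0.49738746]), 'wrist_torque': array([-0.02524628,  0.08319004, -0.05446021]), 'finger_force': 0.0, 'opening': 0.9965608689783694}
```

View pics/top0.png

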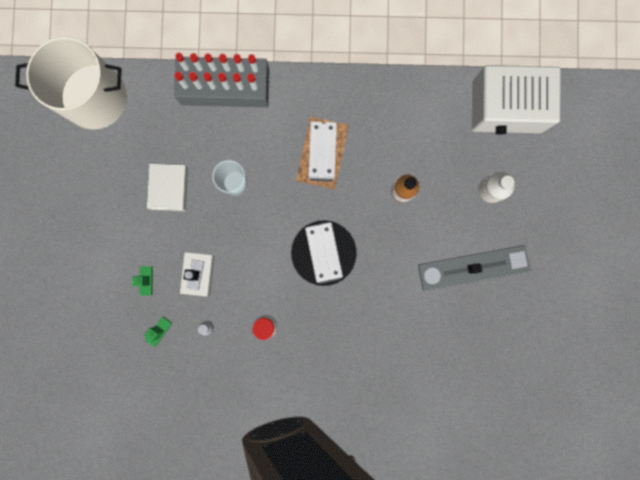

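View pics/scene0.png

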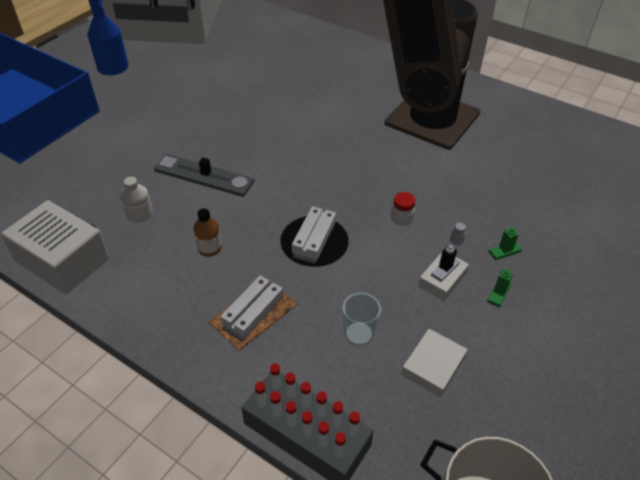

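The top view shows the gauge in its white holder at (196,274). The tested rail is on the black plate at (324,252), and the spare rail on cork is at (322,152). The marker post is at (475,268), with the disc at (432,275) and the square at (518,260).
Possible gauge mix-ups are the green copies at (143,280) and (158,331) and the objective at (205,328). I choose the black-gripped one at (196,274) because it is in the holder.

```bash
cat > m.py <<'E'
from h import *
def load(n):
    d=np.load(f'{n}0.npz'); return {k:d[k] for k in d}
c=load('top'); s=load('scene')
P=cloud(c); F=c['frame'].astype(int); hsv=cv2.cvtColor(c['frame'],cv2.COLOR_BGR2HSV)
def rect(mask,box,z,name):
    x0,y0,x1,y1=box; m=np.zeros((480,640),np.uint8); m[y0:y1,x0:x1]=mask[y0:y1,x0:x1]*255
    cs,_=cv2.findContours(m,cv2.RETR_EXTERNAL,cv2.CHAIN_APPROX_NONE); k=max(cs,key=cv2.contourArea)
    W=np.array([cast(c,u,v,z)[:2] for u,v in k[:,0]],np.float32)*1000
    r=cv2.minAreaRect(W); print(name,np.round(r[0],1),np.round(r[1],1),round(r[2],1)); return r,k
V=hsv[...,2]; Z=P[...,2]
rect((Z>.022)&(Z<.12),(170,245,225,305),.032,'holder(all)')
rect((V>150),(170,245,225,305),.032,'holder(white)')
rect((V>110)&(Z>.02),(295,215,355,290),.039,'railT')
rect((V<45),(280,210,365,295),.004,'plate')
rect((V>110)&(Z>.02),(300,115,345,185),.039,'railspare')
rect((Z>.006),(405,235,540,300),.012,'track')
rect((V<45),(455,255,495,285),.053,'post')
# post/gauge by depth
for nm,(x0,y0,x1,y1),lo,hi in(('gaugehead',(170,245,225,305),.085,.12),('gbase',(170,245,225,305),.0375,.047),('post',(455,255,495,285),.045,.06),('railtop',(295,215,355,290),.03,.05),('objective',(190,315,220,340),.03,.06),('beaker',(205,150,255,200),.05,.12)):
    p=P[y0:y1,x0:x1].reshape(-1,3); q=p[(p[:,2]>lo)&(p[:,2]<hi)]; print(nm,len(q),np.round(q.mean(0)*1000,1),np.round(np.median(q,0)*1000,1), np.round(q[:,2].std()*1000,1))
    if len(q)>30:
        r=cv2.minAreaRect((q[:,:2]*1000).astype(np.float32)); print('   ',r)
a=cv2.resize(c['frame'][240:310,165:235],(560,560),interpolation=cv2.INTER_CUBIC)
cv2.imwrite('pics/crop.png',a)
E
python3 m.py
```

```text
holder(all) [482.8 262.2] [62.3 89.8] 85.7
holder(white) [483.  263.7] [63.5 93.9] 85.9
railT [538.6 -14. ] [119.8  55.9] 13.5
plate [527.3  35.7] [121.   37.2] 13.0
railspare [762.7  -4.8] [ 55.9 123.5] 89.4
track [ 514.6 -346.4] [ 61.1 240.3] 11.7
post [ 513.2 -334.4] [17.  25.5] 1.7
gaugehead 120 [482.2 261.5  93.9] [482.3 260.5  92.7] 4.7
    ((481.9472961425781, 262.679931640625), (23.11390495300293, 21.663585662841797), 82.58030700683594)
gbase 243 [482.4 261.5  41.9] [485.4 261.   41.9] 1.9
    ((482.065673828125, 262.84649658203125), (26.504722595214844, 63.84898376464844), 81.6014633178711)
post 97 [ 513.4 -339.7   51.5] [ 513.4 -340.1   51.8] 2.3
    ((513.3522338867188, -340.6033630371094), (20.006832122802734, 21.12567710876465), 12.28935718536377)
railtop 1368 [538.5 -14.   38.5] [538.7 -14.   39. ] 2.9
    ((538.6485595703125, -13.991031646728516), (119.8905029296875, 56.01387405395508), 13.514134407043457)
objective 107 [366.7 238.9  42.3] [366.7 239.   44.2] 5.2
    ((366.0465087890625, 239.99978637695312), (21.83634376525879, 22.811800003051758), 70.95174407958984)
beaker 439 [694.4 194.3  74.8] [697.6 197.9  79.5] 11.7
    ((690.5938110351562, 189.9609375), (68.14492797851562, 68.55825805664062), 35.12758255004883)
```

View pics/crop.png

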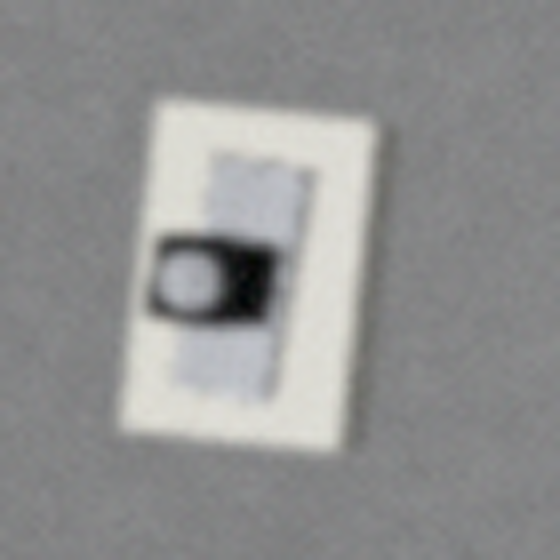

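The crop confirms the black column with a steel head, standing on a steel bar in the white holder. Its centre is about (482,262) mm, and the bar lies about 8° clockwise of world x. Next I'll check the wrist camera geometry, the groove depth data and a helper for working out moves.

```bash
cat >> h.py <<'E'
def go(x,y,z,th=None):
    """mm target, th = world angle (deg) of tool x. prints shift in tool axes + yaw"""
    s=get_state(); M=R.from_quat(s['tcp_rot']).as_matrix(); p=np.array(s['eef_pos'])*1000
    t0=np.degrees(np.arctan2(M[1,0],M[0,0])); d=M.T@(np.array([x,y,z])-p)
    print('at',p.round(1),'th',t0.round(2),'t',round(s['time'],2),'shift',d.round(1),'yaw',None if th is None else round((t0-th+180)%360-180,2),'F',np.round(s['contact_force'],2),'op',round(s['opening'],3))
E
cat > m2.py <<'E'
from m import *
M=P[215:290,295:355].reshape(-1,3)*1000
a=np.radians(13.5); o=np.array([538.6,-14]); l=(M[:,:2]-o)@np.array([[np.cos(a),-np.sin(a)],[np.sin(a),np.cos(a)]])
for y in range(-28,29,2):
    k=(abs(l[:,0])<45)&(abs(l[:,1]-y)<1); print(y,k.sum(),np.median(M[k,2]).round(1),end=' | ')
print()
w=cam('wrist'); print(np.array(w['origin']),w['R'].round(3),w['f'],w['cx'],w['cy'])
go(540,-120,250,81.6)
E
python3 m2.py | tail -6
```

```text
((690.5938110351562, 189.9609375), (68.14492797851562, 68.55825805664062), 35.12758255004883)
-28 19 38.1 | -26 38 38.8 | -24 36 39.9 | -22 40 39.2 | -20 39 38.9 | -18 38 39.1 | -16 36 39.3 | -14 40 39.0 | -12 37 38.7 | -10 41 38.4 | -8 38 39.0 | -6 37 40.0 | -4 41 35.8 | -2 37 31.4 | 0 40 31.3 | 2 37 30.7 | 4 35 35.7 | 6 37 39.5 | 8 39 39.5 | 10 39 39.3 | 12 38 39.4 | 14 39 39.4 | 16 38 39.9 | 18 51 39.6 | 20 39 39.1 | 22 39 39.5 | 24 38 39.0 | 26 38 39.2 | 28 33 38.6 | 
[ 0.3361527  -0.58967228  0.37343086] [[ 0.403 -0.88  -0.251]
 [-0.915 -0.388 -0.108]
 [-0.002  0.274 -0.962]] 333.16036012666206 321.1684648844743 238.27336078391258
at [ 271.9 -617.2  230.2] th 23.77 t 0.15 shift [ 445.8 -347.1  -19. ] yaw -57.83 F [-0.2   0.05 -0.34] op 1.0
```

Run:
```python
from h import *
go(538,-14,230,81.6)
```

```text
at [ 271.9 -617.2  230.2] th 23.77 t 0.15 shift [ 486.6 -444.9    1.2] yaw -57.83 F [-0.2   0.05 -0.34] op 1.0
```

```bash
python3 -m crank '[[[487,-445,0],-57.8,0],[[487,-445,0],-57.8,0],[[487,-445,0],-57.8,0],[[487,-445,0],-57.8,0],[[487,-445,0],-57.8,0],[[487,-445,0],-57.8,0],[[487,-445,0],-57.8,0],[[487,-445,0],-57.8,0],[[487,-445,0],-57.8,0],[[487,-445,0],-57.8,0]]' 40
python3 - <<'E'
from h import *
go(538,-14,230,81.6)
E
```

```text
time: 1.15
eef_pos: [0.4742, -0.1583, 0.2313]
tcp_rot: [0.757, 0.653, 0.0, 0.0]
contact_force: [0.2, 0.6, 0.5]
opening: 1.001
finger_force: 0.0
at [ 474.2 -158.3  231.3] th 81.55 t 1.15 shift [152.1  41.9   1.3] yaw -0.05 F [0.23 0.56 0.49] op 1.001
```

```bash
python3 -m crank '[[[145,39,0],0,0],[[145,39,0],0,0],[[145,39,0],0,0],[[145,39,0],0,0],[[145,39,0],0,0],[[145,39,0],0,0],[[145,39,0],0,0]]'
cat > rail.py <<'E'
from h import *
import sys
c=cam('wrist'); s=get_state(); P=cloud(c)*1000
M=P.reshape(-1,3); k=(abs(M[:,0]-538)<80)&(abs(M[:,1]+14)<80)&(M[:,2]>34)&(M[:,2]<48)&(c['range_z'].ravel()>0)
m=k.reshape(480,640).astype(np.uint8)*255
print('n',k.sum()); r=cv2.minAreaRect(M[k][:,:2].astype(np.float32)); print(r, np.median(M[k][:,2]))
cs,_=cv2.findContours(cv2.morphologyEx(m,cv2.MORPH_CLOSE,np.ones((25,25))),cv2.RETR_EXTERNAL,cv2.CHAIN_APPROX_NONE)
q=max(cs,key=cv2.contourArea)
W=np.array([cast(c,u,v,np.median(M[k][:,2])/1000)[:2]*1000 for u,v in q[:,0]],np.float32); print('contour',cv2.minAreaRect(W))
cx,cy=r[0]; an=np.radians(13.5)
l=(M[:,:2]-[cx,cy])@np.array([[np.cos(an),-np.sin(an)],[np.sin(an),np.cos(an)]])
for x in (-30,0,30):
  f=(abs(l[:,0]-x)<12)&(abs(l[:,1])<12)&(c['range_z'].ravel()>0)
  b=[np.median(M[f&(abs(l[:,1]-y)<.5),2]).round(1) for y in np.arange(-9,10)]; print(x,b)
cv2.imwrite('pics/w_rail.png',c['frame'])
E
python3 rail.py
```

```text
time: 1.85
eef_pos: [0.5334, -0.0238, 0.2312]
tcp_rot: [0.758, 0.652, -0.0, -0.0]
contact_force: [-1.4, 0.6, -0.4]
opening: 1.003
finger_force: 0.0
n 5724
((538.4927978515625, -15.319328308105469), (120.23143768310547, 56.47083282470703), 13.549997329711914) 40.25386032969405
contour ((538.4092407226562, -14.970020294189453), (119.93082427978516, 56.6415901184082), 13.481950759887695)
-30 [np.float64(40.3), np.float64(40.5), np.float64(40.3), np.float64(40.4), np.float64(40.2), np.float64(36.7), np.float64(32.4), np.float64(32.1), np.float64(32.3), np.float64(32.4), np.float64(32.3), np.float64(32.4), np.float64(32.8), np.float64(311.1), np.float64(311.5), np.float64(311.5), np.float64(311.7), np.float64(311.6), np.float64(311.6)]
0 [np.float64(40.4), np.float64(40.4), np.float64(40.2), np.float64(40.4), np.float64(40.3), np.float64(305.3), np.float64(310.5), np.float64(313.3), np.float64(315.9), np.float64(318.7), np.float64(320.2), np.float64(320.1), np.float64(319.8), np.float64(319.5), np.float64(319.7), np.float64(322.5), np.float64(331.0), np.float64(333.0), np.float64(40.6)]
30 [np.float64(325.6), np.float64(325.7), np.float64(314.2), np.float64(311.4), np.float64(312.7), np.float64(312.8), np.float64(316.9), np.float64(319.0), np.float64(320.8), np.float64(320.8), np.float64(322.6), np.float64(330.2), np.float64(331.2), np.float64(332.2), np.float64(40.8), np.float64(40.2), np.float64(40.3), np.float64(40.3), np.float64(40.3)]
```

View pics/w_rail.png

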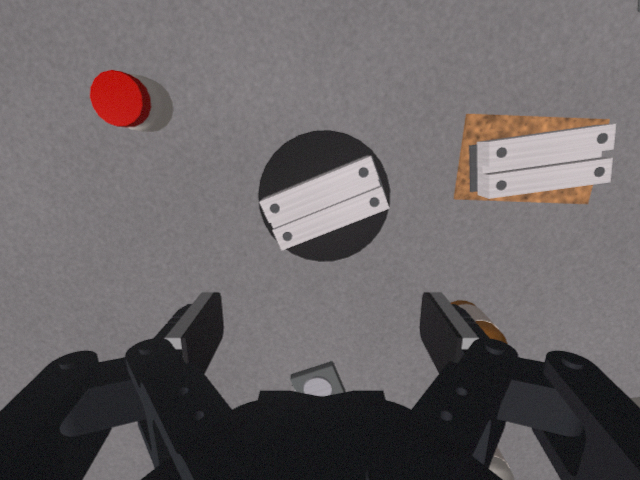

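The wrist view shows the tested rail centred near (325,204) px on the plate, with the groove clear. Both cameras put it at about (538.5,-14.6) mm, 13.5°, top at about 40 mm. Next is the gauge.

Run:
```python
from h import *
go(482,262.5,230,81.6)
```

```text
at [533.4 -24.  231.2] th 81.43 t 1.9 shift [275.6 -93.6   1.2] yaw -0.17 F [-0.07 -0.28  0.22] op 1.0
```

```bash
python3 -m crank '[[[276,-93,0],0,0],[[276,-93,0],0,0],[[276,-93,0],0,0],[[276,-93,0],0,0],[[276,-93,0],0,0],[[276,-93,0],0,0],[[276,-93,0],0,0],[[276,-93,0],0,0],[[276,-93,0],0,0],[[276,-93,0],0,0]]'
python3 - <<'E'
from h import *
c=cam('wrist'); P=cloud(c)*1000; g=c['range_z']>0
near=g&(abs(P[...,0]-482)<60)&(abs(P[...,1]-262)<60)
for nm,lo,hi in(('holder',29,35),('base',38.5,46),('head/collar',90,110),('collar',93,99),('pin',100,110)):
    m=near&(P[...,2]>lo)&(P[...,2]<hi); q=P[m]
    if len(q)>10: print(nm,len(q),cv2.minAreaRect(q[:,:2].astype(np.float32)),np.median(q,0).round(1))
cv2.imwrite('pics/w_g.png',c['frame']); go(482,262.5,77,81.6)
E
```

```text
time: 2.9
eef_pos: [0.4828, 0.2625, 0.2313]
tcp_rot: [0.758, 0.652, -0.0, 0.0]
contact_force: [0.3, -0.4, -0.3]
opening: 0.997
finger_force: 0.0
holder 2948 ((483.12945556640625, 262.2264404296875), (60.366546630859375, 90.04475402832031), 85.79288482666016) [487.7 274.2  32.8]
base 1080 ((482.2655944824219, 262.1072082519531), (26.312074661254883, 63.78047561645508), 81.42697143554688) [484.1 263.8  42.7]
head/collar 611 ((482.3873596191406, 262.33343505859375), (21.904212951660156, 21.14829444885254), 81.72383880615234) [482.6 264.1  93.2]
collar 224 ((482.0140686035156, 262.3070373535156), (20.54924774169922, 20.16950225830078), 81.03559112548828) [482.6 264.1  95.8]
pin 116 ((481.9972839355469, 262.2455139160156), (9.682707786560059, 9.286405563354492), 81.26802825927734) [482.  262.5 103.7]
at [482.8 262.6 231.3] th 81.42 t 2.95 shift [ -0.2  -0.8 154.3] yaw -0.18 F [-0.16  0.43 -0.19] op 0.999
```

View pics/w_g.png

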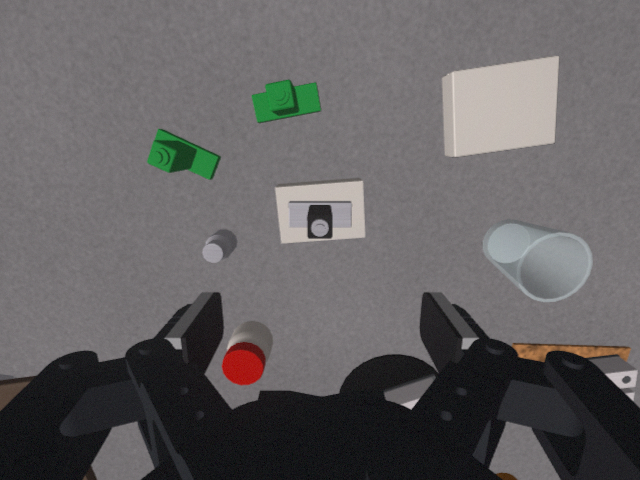

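Gauge (482.2,262.2) mm, yaw matching the tool; objects nearby clear the fingers (objective at (213,250) px, beaker at (540,262) px).

```bash
python3 -m crank '[[[-0.3,-0.6,50],0,0],[[-0.3,-0.6,100],0,0],[[-0.3,-0.6,140],0,0],[[-0.3,-0.6,165],0,0],[[-0.3,-0.6,178],0,0],[[-0.3,-0.6,178],0,0],[[-0.3,-0.6,178],0,255],[[-0.3,-0.6,178],0,255],[[-0.3,-0.6,178],0,255],[[-0.3,-0.6,178],0,255]]' 50
python3 -m crank '[[[0,0,0],0,255],[[0,0,0],0,255],[[0,0,0],0,255],[[0,0,0],0,255]]'
python3 - <<'E'
from h import *
go(482.2,262.2,53,81.4)
E
```

```text
time: 3.95
eef_pos: [0.4824, 0.2642, 0.0547]
tcp_rot: [0.757, 0.653, 0.001, 0.0]
contact_force: [-0.3, 0.5, -0.3]
opening: 0.328
finger_force: 0.0
time: 4.35
eef_pos: [0.4822, 0.2642, 0.0544]
tcp_rot: [0.757, 0.653, 0.001, 0.0]
contact_force: [-0.4, -0.4, 7.2]
opening: 0.254
finger_force: 50.8
at [482.2 264.2  54.4] th 81.57 t 4.35 shift [-1.9  0.3  1.4] yaw 0.17 F [-0.37 -0.43  7.22] op 0.254
```

```bash
python3 -m crank '[[[0,0,-10],0,255],[[0,0,-30],0,255],[[0,0,-60],0,255],[[0,0,-90],0,255],[[0,0,-110],0,255],[[0,0,-110],0,255],[[0,0,-110],0,255]]'
python3 - <<'E'
from h import *
c=cam('wrist'); P=cloud(c)*1000; s=get_state(); print('cam')
T=np.array(s['eef_pos'])*1000; M=R.from_quat(s['tcp_rot']).as_matrix()
L=(P-T)@M
for nm,lo,hi in(('head',-60,-38),('base',10,30)):
    m=(c['range_z']>0)&(abs(L[...,0])<30)&(abs(L[...,1])<40)&(L[...,2]>lo)&(L[...,2]<hi)
    q=L[m]; print(nm,len(q)); 
    if len(q)>20: print(cv2.minAreaRect(q[:,:2].astype(np.float32)),np.median(q,0).round(1))
go(538.5,-14.6,200,81.57-68)
cv2.imwrite('pics/w_h.png',c['frame'])
E
```

```text
time: 5.05
eef_pos: [0.4808, 0.2636, 0.1622]
tcp_rot: [0.757, 0.653, -0.001, -0.0]
contact_force: [-0.4, -0.1, -4.3]
opening: 0.246
finger_force: 49.7
cam
head 12346
((0.867711067199707, 0.0080108642578125), (80.04069519042969, 27.233186721801758), 89.79076385498047) [  5.8   0.3 -51.8]
base 2571
((-0.10010910034179688, 1.3496208190917969), (64.14063262939453, 24.266788482666016), 89.9234619140625) [ 8.9  0.6 11.1]
at [480.2 263.4 161.2] th 81.57 t 5.1 shift [-266.5   98.3  -38.7] yaw 68.0 F [-0.19  0.05 -3.72] op 0.25
```

View pics/w_h.png

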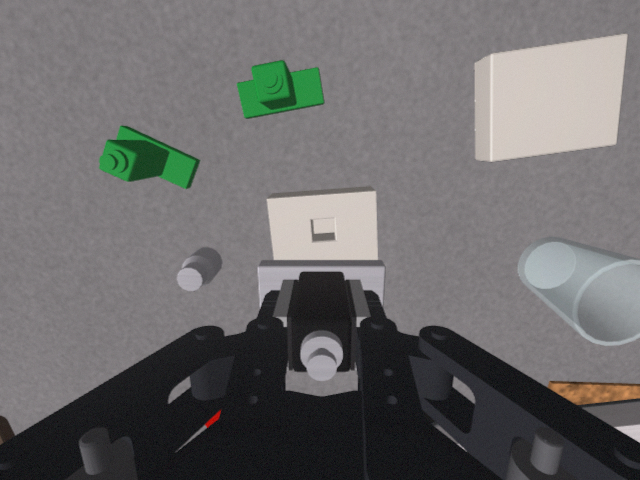

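The wrist view shows the gauge held upright with its base straight at (320,285) px; the empty holder hole is at (324,229) px. Moving on to the rail.

```bash
python3 -m crank '[[[-266,98,0],68,255],[[-266,98,0],68,255],[[-266,98,0],68,255],[[-266,98,0],68,255],[[-266,98,0],68,255],[[-266,98,0],68,255],[[-266,98,0],68,255],[[-266,98,0],68,255],[[-266,98,0],68,255],[[-266,98,0],68,255]]'
python3 - <<'E'
from h import *
go(538.5,-14.6,110,13.5)
E
```

```text
time: 6.1
eef_pos: [0.5385, -0.0134, 0.1614]
tcp_rot: [0.993, 0.12, -0.002, -0.001]
contact_force: [-0.6, 1.0, -4.6]
opening: 0.255
finger_force: 50.2
at [538.5 -13.4 161.4] th 13.74 t 6.1 shift [-0.1  1.3 51.4] yaw 0.24 F [-0.59  0.97 -4.65] op 0.255
```

```bash
python3 -m crank '[[[0,1,25],0.2,255],[[0,1,50],0.2,255],[[0,1,50],0.2,255],[[0,1,50],0.2,255],[[0,1,50],0.2,255]]'
cat > al.py <<'E'
from h import *
c=cam('wrist'); s=get_state(); T=np.array(s['eef_pos'])*1000; M=R.from_quat(s['tcp_rot']).as_matrix()
P=cloud(c)*1000; L=(P-T)@M; g=c['range_z']>0; zr=40-T[2]
b=g&(abs(L[...,0])<25)&(abs(L[...,1])<45)&(L[...,2]>9)&(L[...,2]<22); q=L[b]
print('base',len(q),cv2.minAreaRect(q[:,:2].astype(np.float32)),np.median(q[:,2]))
k=g&(abs(P[...,2]-40)<2.5)&(abs(L[...,0])<90)&(abs(L[...,1])<45); q=L[k]; print('rail',len(q),cv2.minAreaRect(q[:,:2].astype(np.float32)))
gr=g&(P[...,2]<36)&(P[...,2]>20)&(abs(L[...,1])<15)&(L[...,0]>10)&(L[...,0]<65)
for a in range(10,65,8):
    q=L[k&(L[...,0]>=a)&(L[...,0]<a+8)]
    if len(q)<60: continue
    y=np.sort(q[:,1]); d=np.diff(y); i=d.argmax(); print(a,'edges',y[0].round(1),y[i].round(1),y[i+1].round(1),y[-1].round(1),'mid groove',((y[i]+y[i+1])/2).round(2),'mid bar',((y[0]+y[-1])/2).round(2))
cv2.imwrite('pics/w_al.png',c['frame'])
go(538.5,-14.6,70,13.5)
E
python3 al.py
```

```text
time: 6.6
eef_pos: [0.5408, -0.0146, 0.1147]
tcp_rot: [0.993, 0.117, 0.001, 0.0]
contact_force: [-0.4, -0.6, -2.1]
opening: 0.255
finger_force: 50.1
base 2841 ((-0.0029764175415039062, 0.3533191680908203), (24.093196868896484, 64.24957275390625), 0.25635236501693726) 12.38798834462753
rail 6831 ((24.42108917236328, -0.18384742736816406), (64.36893463134766, 56.208431243896484), 0.07813266664743423)
10 edges -28.2 -4.6 4.1 27.9 mid groove -0.27 mid bar -0.16
18 edges -28.2 -4.6 4.1 27.7 mid groove -0.25 mid bar -0.25
26 edges -27.9 -4.5 4.0 27.8 mid groove -0.26 mid bar -0.05
34 edges -28.3 -4.5 4.0 27.8 mid groove -0.26 mid bar -0.25
42 edges -28.0 -4.4 3.9 27.4 mid groove -0.25 mid bar -0.27
50 edges -28.2 -4.4 3.9 27.9 mid groove -0.26 mid bar -0.18
at [541.  -14.7 115. ] th 13.42 t 6.65 shift [-2.5 -0.7 45. ] yaw -0.08 F [-0.41  0.13 -3.02] op 0.246
```

View pics/w_al.png

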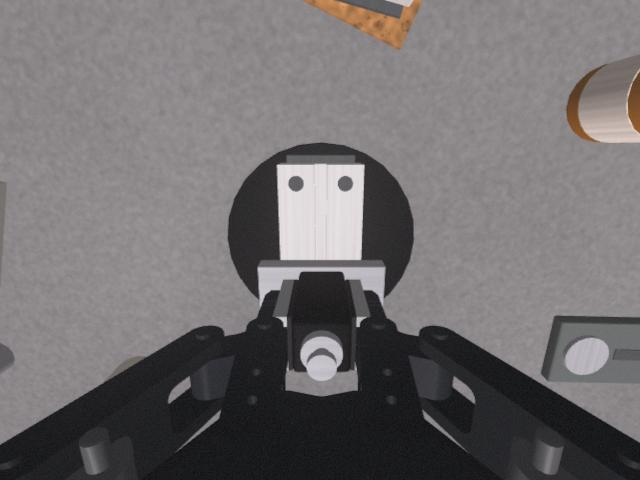

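The base bar sits squarely across the rail, with the groove near (321,205) px. The base is 0.6 mm off the groove centre, so I'll correct that and lower in steps.

```bash
python3 -m crank '[[[-1,-0.6,15],0,255],[[-1,-0.6,27],0,255],[[-1,-0.6,35],0,255],[[-1,-0.6,38],0,255],[[-1,-0.6,38],0,255],[[-1,-0.6,38],0,255]]'
python3 al.py
for i in 1 2 3 4 5; do python3 - <<'E'
from h import *
cam('wrist'); print(get_state()['contact_force'].round(2), (get_state()['eef_pos']*1000).round(2))
E
done
```

```text
time: 7.25
eef_pos: [0.539, -0.0144, 0.0754]
tcp_rot: [0.993, 0.116, 0.0, 0.0]
contact_force: [0.5, 0.3, -2.9]
opening: 0.254
finger_force: 50.4
base 2835 ((0.25150012969970703, 0.3498516082763672), (24.14472007751465, 64.06028747558594), 0.10375791788101196) 12.395629861047354
rail 8280 ((32.50115966796875, 0.5727272033691406), (56.211612701416016, 52.506595611572266), 89.9368896484375)
10 edges -27.4 -3.7 4.6 28.5 mid groove 0.45 mid bar 0.54
18 edges -27.5 -3.7 4.6 28.6 mid groove 0.44 mid bar 0.56
26 edges -27.5 -3.7 4.5 28.6 mid groove 0.44 mid bar 0.54
34 edges -27.5 -3.6 4.5 28.6 mid groove 0.46 mid bar 0.54
42 edges -27.4 -3.6 4.5 28.7 mid groove 0.47 mid bar 0.64
50 edges -27.6 -3.5 4.9 28.4 mid groove 0.68 mid bar 0.44
58 edges -27.1 -3.5 4.9 27.9 mid groove 0.69 mid bar 0.38
at [539.1 -14.4  75.7] th 13.36 t 7.3 shift [-0.7  0.1  5.7] yaw -0.14 F [ 0.59 -0.96 -3.33] op 0.252
[-0.51 -0.07 -3.72] [539.18 -14.39  75.87]
[-0.14  0.26 -4.71] [539.17 -14.37  75.92]
[ 0.05  0.86 -2.88] [539.13 -14.35  75.9 ]
[ 0.46  0.35 -4.16] [539.01 -14.32  75.79]
[-0.44  0.29 -4.92] [538.94 -14.29  75.72]
```

```bash
cat > st.py <<'E'
from h import *
c=cam('wrist'); F=[]
for i in range(3):
    if i: cam('top')
    s=get_state(); F.append(s['contact_force'])
T=np.array(s['eef_pos'])*1000; M=R.from_quat(s['tcp_rot']).as_matrix(); L=(cloud(c)*1000-T)@M
def med(lo,hi):
    k=(c['range_z']>0)&(abs(L[...,0])<9)&(abs(L[...,1])<9)&(L[...,2]>lo)&(L[...,2]<hi); z=L[k][:,2]; return (len(z),np.percentile(z,10).round(1)) if len(z) else None
print('t',round(s['time'],2),'TCP',T.round(2),'F',np.mean(F,0).round(2),'head/collar',med(-75,-45.5),med(-45,-38),'tilt',M[:,2].round(4))
E
python3 st.py
python3 -m crank '[[[0,0,1],0,255],[[0,0,2],0,255],[[0,0,2],0,255]]' >/dev/null; python3 st.py
python3 -m crank '[[[0,0,1],0,255],[[0,0,2],0,255],[[0,0,2],0,255]]' >/dev/null; python3 st.py
python3 -m crank '[[[0,0,1],0,255],[[0,0,2],0,255],[[0,0,2],0,255]]' >/dev/null; python3 st.py
python3 -m crank '[[[0,0,1],0,255],[[0,0,2],0,255],[[0,0,2],0,255]]' >/dev/null; python3 st.py
```

```text
t 7.7 TCP [538.74 -14.26  75.48] F [ 0.1  -0.14 -3.81] head/collar (764, np.float64(-50.1)) (1575, np.float64(-42.9)) tilt [ 2.e-04 -0.e+00 -1.e+00]
t 8.15 TCP [538.66 -14.26  73.27] F [-0.38  0.19 -3.58] head/collar (766, np.float64(-49.6)) (1290, np.float64(-42.5)) tilt [-1.e-04  0.e+00 -1.e+00]
t 8.6 TCP [538.86 -14.29  71.57] F [-0.21 -0.3  -2.03] head/collar (769, np.float64(-49.9)) (1340, np.float64(-42.6)) tilt [ 3.e-04 -1.e-04 -1.e+00]
t 9.05 TCP [538.84 -14.28  69.47] F [ 0.14  0.13 -1.86] head/collar (791, np.float64(-51.9)) (1441, np.float64(-42.7)) tilt [ 4.e-04 -1.e-04 -1.e+00]
t 9.5 TCP [538.82 -14.26  67.44] F [-0.25  0.17 -1.18] head/collar (877, np.float64(-53.8)) (1528, np.float64(-42.7)) tilt [ 3.e-04 -1.e-04 -1.e+00]
```

```bash
python3 -m crank '[[[0,0,1],0,255],[[0,0,2],0,255],[[0,0,3],0,255],[[0,0,3],0,255]]' >/dev/null; python3 st.py
python3 -m crank '[[[0,0,0.5],0,255],[[0,0,1],0,255],[[0,0,1],0,255]]' >/dev/null; python3 st.py
python3 -m crank '[[[0,0,0.5],0,255],[[0,0,1],0,255],[[0,0,1],0,255]]' >/dev/null; python3 st.py
```

```text
t 10.05 TCP [538.79 -14.28  64.44] F [-0.25  0.13 -0.43] head/collar (1025, np.float64(-56.7)) (1568, np.float64(-42.7)) tilt [ 2.e-04 -0.e+00 -1.e+00]
t 10.5 TCP [538.79 -14.31  63.42] F [0.14 0.46 0.07] head/collar (1034, np.float64(-57.7)) (1656, np.float64(-42.8)) tilt [ 3.e-04 -1.e-04 -1.e+00]
t 10.95 TCP [538.75 -14.28  62.39] F [ 0.24 -0.27  0.48] head/collar (1015, np.float64(-58.7)) (1640, np.float64(-42.7)) tilt [ 2.e-04 -0.e+00 -1.e+00]
```

```bash
python3 -m crank '[[[0,0,0.5],0,255],[[0,0,0.5],0,255]]' >/dev/null; python3 st.py
python3 -m crank '[[[0,0,0.4],0,255],[[0,0,0.4],0,255]]' >/dev/null; python3 st.py
```

```text
t 11.3 TCP [538.79 -14.28  61.95] F [ 0.09 -0.35  0.86] head/collar (1016, np.float64(-59.2)) (1660, np.float64(-42.9)) tilt [ 2.e-04 -1.e-04 -1.e+00]
t 11.65 TCP [538.82 -14.28  61.92] F [-1.22  0.15  4.79] head/collar (1017, np.float64(-59.2)) (1694, np.float64(-42.9)) tilt [ 1.e-04 -1.e-04 -1.e+00]
```

Base has touched down at TCP z = 61.9. I'll add slightly more press and hold.

```bash
python3 -m crank '[[[0,0,0.3],0,255],[[0,0,0.3],0,255],[[0,0,0.3],0,255],[[0,0,0.3],0,255],[[0,0,0.3],0,255],[[0,0,0.3],0,255],[[0,0,0.3],0,255],[[0,0,0.3],0,255],[[0,0,0.3],0,255],[[0,0,0.3],0,255]]' >/dev/null; python3 st.py
python3 -m crank '[[[0,0,0],0,255],[[0,0,0],0,255],[[0,0,0],0,255],[[0,0,0],0,255],[[0,0,0],0,255],[[0,0,0],0,255],[[0,0,0],0,255],[[0,0,0],0,255],[[0,0,0],0,255],[[0,0,0],0,255]]'; python3 al.py | head -1; python3 st.py
python3 -m crank '[[[0,0,0],0,255],[[0,0,0],0,255],[[0,0,0],0,255],[[0,0,0],0,255],[[0,0,0],0,255]]' >/dev/null; python3 st.py
```

```text
t 12.8 TCP [538.84 -14.26  61.92] F [-2.83  0.87  6.45] head/collar (1016, np.float64(-59.1)) (1692, np.float64(-42.9)) tilt [-0.e+00 -1.e-04 -1.e+00]
time: 13.8
eef_pos: [0.5388, -0.0143, 0.0619]
tcp_rot: [0.993, 0.116, -0.0, 0.0]
contact_force: [-2.4, 0.2, 7.0]
opening: 0.255
finger_force: 51.6
base 4419 ((6.614025115966797, 0.5469245910644531), (64.19729614257812, 36.81349182128906), 89.91693878173828) 13.803348727867224
t 14.0 TCP [538.82 -14.28  61.91] F [-2.46  0.25  7.22] head/collar (1010, np.float64(-59.2)) (1690, np.float64(-42.9)) tilt [-1.e-04 -1.e-04 -1.e+00]
t 14.65 TCP [538.83 -14.26  61.9 ] F [-3.25  0.58  7.34] head/collar (1010, np.float64(-59.1)) (1676, np.float64(-42.9)) tilt [-1.e-04 -0.e+00 -1.e+00]
```

The reading: probe travel is about 9.8 mm, from floor contact at z 71.7 to base flat at 61.9. The head rise of about 9.3 mm agrees. That makes the depth about 8 mm, so the groove is **shallow**, and the marker goes to the square end. Returning the gauge.

```bash
python3 -m crank '[[[0,0,-5],0,255],[[0,0,-20],0,255],[[0,0,-50],0,255],[[0,0,-85],0,255],[[0,0,-100],0,255],[[0,0,-100],0,255]]'
python3 - <<'E'
from h import *
go(482.2,264.2,162,81.57)
E
```

```text
time: 15.25
eef_pos: [0.5401, -0.0145, 0.1638]
tcp_rot: [0.993, 0.116, 0.003, 0.001]
contact_force: [-0.7, -0.9, -4.1]
opening: 0.25
finger_force: 50.5
at [540.1 -14.5 163.8] th 13.37 t 15.25 shift [   8.1 -284.6    1.2] yaw -68.2 F [-0.7  -0.86 -4.07] op 0.25
```

```bash
python3 -m crank '[[[8,-284.5,0],-68.2,255],[[8,-284.5,0],-68.2,255],[[8,-284.5,0],-68.2,255],[[8,-284.5,0],-68.2,255],[[8,-284.5,0],-68.2,255],[[8,-284.5,0],-68.2,255],[[8,-284.5,0],-68.2,255],[[8,-284.5,0],-68.2,255],[[8,-284.5,0],-68.2,255],[[8,-284.5,0],-68.2,255]]'
python3 - <<'E'
from h import *
go(482.2,264.2,85,81.57)
E
```

```text
time: 16.25
eef_pos: [0.4796, 0.2639, 0.1592]
tcp_rot: [0.758, 0.652, -0.002, -0.001]
contact_force: [0.4, 0.3, -3.3]
opening: 0.254
finger_force: 51.0
at [479.6 263.9 159.2] th 81.39 t 16.25 shift [ 0.8  2.8 74.1] yaw -0.18 F [ 0.43  0.29 -3.3 ] op 0.254
```

```bash
python3 -m crank '[[[0.5,1.5,30],-0.2,255],[[0.5,1.5,60],-0.2,255],[[0.5,1.5,74],-0.2,255],[[0.5,1.5,74],-0.2,255],[[0.5,1.5,74],-0.2,255],[[0.5,1.5,74],-0.2,255]]'
python3 - <<'E'
from h import *
c=cam('wrist'); s=get_state(); P=cloud(c)*1000; g=c['range_z']>0
T=np.array(s['eef_pos'])*1000; M=R.from_quat(s['tcp_rot']).as_matrix(); L=(P-T)@M
k=g&(abs(P[...,2]-32.5)<3)&(abs(P[...,0]-482)<55)&(abs(P[...,1]-262)<45); print('holder',k.sum(),cv2.minAreaRect(P[k][:,:2].astype(np.float32)))
b=g&(abs(L[...,0])<25)&(abs(L[...,1])<45)&(L[...,2]>9)&(L[...,2]<22); print('base',b.sum(),cv2.minAreaRect(P[b][:,:2].astype(np.float32)))
go(482.2,264.2,54.4,81.57)
E
```

```text
time: 16.85
eef_pos: [0.4837, 0.265, 0.089]
tcp_rot: [0.756, 0.654, 0.002, 0.001]
contact_force: [0.5, 0.0, -3.0]
opening: 0.253
finger_force: 50.8
holder 6735 ((482.94122314453125, 262.21881103515625), (60.74510955810547, 90.33218383789062), 85.76265716552734)
base 2831 ((484.4042053222656, 264.6632385253906), (24.076601028442383, 64.32466125488281), 81.2279052734375)
at [483.7 265.1  89.1] th 81.74 t 16.9 shift [-1.1 -1.4 34.7] yaw 0.17 F [ 0.21  0.02 -4.06] op 0.252
```

```bash
python3 -m crank '[[[-1.3,-1.5,8],0,255],[[-1.3,-1.5,16],0,255],[[-1.3,-1.5,24],0,255],[[-1.3,-1.5,29],0,255],[[-1.3,-1.5,29],0,255],[[-1.3,-1.5,29],0,255],[[-1.3,-1.5,29],0,255]]'
python3 - <<'E'
from h import *
go(482.2,264.2,54.4,81.57)
E
```

```text
time: 17.6
eef_pos: [0.481, 0.2637, 0.0585]
tcp_rot: [0.756, 0.655, 0.0, 0.0]
contact_force: [0.6, -0.3, -3.7]
opening: 0.251
finger_force: 51.0
at [481.  263.7  58.5] th 81.76 t 17.6 shift [0.7 1.1 4.1] yaw 0.19 F [ 0.63 -0.27 -3.72] op 0.251
```

```bash
python3 -m crank '[[[0.5,1,1.5],0.2,255],[[0.5,1,3],0.2,255],[[0.5,1,3],0.2,255],[[0.5,1,3],0.2,255]]'; python3 st.py
python3 -m crank '[[[0,0,0.5],0,255],[[0,0,1],0,255],[[0,0,1],0,255]]' >/dev/null; python3 st.py
```

```text
time: 18.0
eef_pos: [0.4816, 0.2639, 0.0551]
tcp_rot: [0.757, 0.653, -0.0, -0.0]
contact_force: [-0.4, 0.2, -3.1]
opening: 0.253
finger_force: 51.0
t 18.15 TCP [481.68 263.94  55.17] F [-0.38 -0.26 -3.98] head/collar (786, np.float64(-49.8)) (1355, np.float64(-42.6)) tilt [ 1.e-04  1.e-04 -1.e+00]
t 18.6 TCP [481.71 263.96  54.51] F [-2.27 -0.56  0.53] head/collar (779, np.float64(-49.8)) (1460, np.float64(-42.7)) tilt [ 0. -0. -1.]
```

Seated at the original height. Releasing and lifting.

```bash
python3 -m crank '[[[0,0,0],0,220],[[0,0,0],0,150],[[0,0,0],0,60],[[0,0,0],0,0],[[0,0,0],0,0],[[0,0,0],0,0],[[0,0,0],0,0],[[0,0,-20],0,0],[[0,0,-60],0,0],[[0,0,-100],0,0]]'
python3 -m crank '[[[0,0,-70],0,0],[[0,0,-70],0,0],[[0,0,-70],0,0]]'
python3 - <<'E'
from h import *
c=cam('wrist'); P=cloud(c)*1000; g=c['range_z']>0
near=g&(abs(P[...,0]-482)<60)&(abs(P[...,1]-262)<60)
for nm,lo,hi in(('holder',29,35),('base',38.5,46),('collar',93,99),('pin',100,110)):
    q=P[near&(P[...,2]>lo)&(P[...,2]<hi)]
    if len(q)>10: print(nm,len(q),cv2.minAreaRect(q[:,:2].astype(np.float32)),np.median(q,0).round(1))
go(513.4,-340.3,230,11.7)
E
```

```text
time: 19.6
eef_pos: [0.4808, 0.2636, 0.1542]
tcp_rot: [0.757, 0.653, -0.001, -0.001]
contact_force: [1.3, -0.5, 0.5]
opening: 1.001
finger_force: 0.0
time: 19.9
eef_pos: [0.484, 0.2648, 0.2293]
tcp_rot: [0.757, 0.653, 0.004, 0.002]
contact_force: [-0.6, 0.4, 0.2]
opening: 1.002
finger_force: 0.0
holder 2985 ((483.1351013183594, 262.16705322265625), (60.45994186401367, 90.04350280761719), 85.5911865234375) [487.1 274.1  32.8]
base 1038 ((482.38232421875, 262.34564208984375), (25.208524703979492, 64.07501220703125), 81.51707458496094) [485.4 263.7  42.7]
collar 223 ((482.6911926269531, 262.1954650878906), (20.568790435791016, 20.817039489746094), 81.0842514038086) [483.3 265.2  95.5]
pin 119 ((482.23187255859375, 262.2325134277344), (9.609504699707031, 9.233885765075684), 81.14273834228516) [482.3 262.3 103.6]
at [482.5 264.3 226.1] th 81.57 t 19.95 shift [-593.5  119.2   -4.6] yaw 69.87 F [-0.17  0.16  0.11] op 1.005
```

The gauge is back within 0.3 mm of where it stood. Now the marker.

```bash
python3 -m crank '[[[-593,119,0],70,0],[[-593,119,0],70,0],[[-593,119,0],70,0],[[-593,119,0],70,0],[[-593,119,0],70,0],[[-593,119,0],70,0],[[-593,119,0],70,0],[[-593,119,0],70,0],[[-593,119,0],70,0],[[-593,119,0],70,0]]'
python3 - <<'E'
from h import *
go(513.4,-340.3,226,11.7)
E
```

```text
time: 20.95
eef_pos: [0.5056, -0.2368, 0.2211]
tcp_rot: [0.995, 0.1, -0.002, -0.002]
contact_force: [1.1, 0.1, 0.4]
opening: 1.0
finger_force: 0.0
at [ 505.6 -236.8  221.1] th 11.51 t 20.95 shift [-13.1 103.   -5.2] yaw -0.19 F [1.1  0.1  0.44] op 1.0
```

```bash
python3 -m crank '[[[-13,103,0],0,0],[[-13,103,0],0,0],[[-13,103,0],0,0],[[-13,103,0],0,0],[[-13,103,0],0,0]]'
cat > mk.py <<'E'
from h import *
c=cam('wrist'); P=cloud(c)*1000; g=c['range_z']>0
n=g&(abs(P[...,0]-518)<60)&(abs(P[...,1]+365)<90)
for nm,lo,hi in(('post',49,57),('track',8,18)):
    q=P[n&(P[...,2]>lo)&(P[...,2]<hi)]
    if len(q)>10: print(nm,len(q),cv2.minAreaRect(q[:,:2].astype(np.float32)),np.median(q,0).round(1))
go(513.4,-340.3,26,11.7)
E
python3 mk.py
```

```text
time: 21.45
eef_pos: [0.5143, -0.3374, 0.222]
tcp_rot: [0.995, 0.101, -0.001, -0.002]
contact_force: [-1.1, -0.6, -0.1]
opening: 1.0
finger_force: 0.0
post 432 ((512.8252563476562, -342.2487487792969), (19.69342803955078, 19.426462173461914), 11.438727378845215) [ 513.2 -342.1   53.5]
track 8803 ((517.37646484375, -365.36846923828125), (60.40042495727539, 195.85562133789062), 12.021272659301758) [ 520.6 -370.6   12.9]
at [ 514.6 -337.1  222.7] th 11.63 t 21.5 shift [ -1.6   3.3 196.7] yaw -0.07 F [-0.1   0.58  1.32] op 0.998
```

```bash
python3 -m crank '[[[-2.4,4,50],0,0],[[-2.4,4,100],0,0],[[-2.4,4,145],0,0],[[-2.4,4,175],0,0],[[-2.4,4,190],0,0],[[-2.4,4,195],0,0],[[-2.4,4,195],0,0],[[-2.4,4,195],0,0],[[-2.4,4,195],0,255],[[-2.4,4,195],0,255]]' 30
python3 -m crank '[[[0,0,0],0,255],[[0,0,0],0,255],[[0,0,0],0,255],[[0,0,0],0,255],[[0,0,0],0,255]]'
python3 - <<'E'
from h import *
go(524.8,-395.3,27,11.7)
E
```

```text
time: 22.5
eef_pos: [0.5142, -0.3441, 0.0308]
tcp_rot: [0.995, 0.101, 0.001, 0.001]
contact_force: [0.2, 0.1, -0.5]
opening: 0.693
finger_force: 0.0
time: 23.0
eef_pos: [0.5134, -0.3433, 0.0294]
tcp_rot: [0.995, 0.101, -0.0, -0.0]
contact_force: [-1.2, 2.3, 3.7]
opening: 0.225
finger_force: 33.6
at [ 513.4 -343.3   29.4] th 11.58 t 23.0 shift [ 0.7 53.3  2.4] yaw -0.12 F [-1.18  2.33  3.68] op 0.225
```

```bash
python3 -m crank '[[[0,8,0],0,255],[[0,18,0],0,255],[[0,28,0],0,255],[[0,38,0],0,255],[[0,44,0],0,255],[[0,48,0],0,255],[[0,50,0],0,255],[[0,50,0],0,255],[[0,50,0],0,255]]'
python3 st.py
python3 -m crank '[[[0,1,0],0,255],[[0,2,0],0,255],[[0,2,0],0,255]]'>/dev/null
python3 st.py
```

```text
time: 23.9
eef_pos: [0.524, -0.3932, 0.0295]
tcp_rot: [0.995, 0.101, 0.001, 0.001]
contact_force: [1.8, -1.1, 3.2]
opening: 0.226
finger_force: 33.7
t 24.05 TCP [ 523.98 -393.09   29.47] F [ 2.08 -1.23  3.44] head/collar None None tilt [ 0.0017 -0.0022 -1.    ]
t 24.5 TCP [ 524.1  -393.66   29.45] F [1.7  1.31 5.35] head/collar None None tilt [ 1.0e-04  1.1e-03 -1.0e+00]
```

```bash
python3 -m crank '[[[0,1,0],0,255],[[0,2,0],0,255],[[0,2,0],0,255]]'>/dev/null
python3 st.py
python3 -m crank '[[[0,1,0],0,255],[[0,2,0],0,255],[[0,2,0],0,255]]'>/dev/null
python3 st.py
```

```text
t 24.95 TCP [ 524.51 -395.53   29.48] F [2.16 2.36 5.3 ] head/collar (2, np.float64(-72.9)) None tilt [ 1.0e-04  1.3e-03 -1.0e+00]
t 25.4 TCP [ 524.87 -397.33   29.47] F [1.54 2.09 5.43] head/collar None None tilt [-1.0e-04  1.6e-03 -1.0e+00]
```

Still sliding at about 2 N, so I'll push on until it meets the stop.

```bash
for i in 1 2 3; do python3 -m crank '[[[0,0.7,0],0,255],[[0,1.5,0],0,255],[[0,1.5,0],0,255]]'>/dev/null
python3 st.py; done
```

```text
t 25.85 TCP [ 524.88 -397.41   29.44] F [0.66 5.55 8.19] head/collar (3, np.float64(-74.7)) None tilt [-0.0016  0.0048 -1.    ]
t 26.3 TCP [ 524.9  -397.51   29.42] F [-0.28  9.22 10.87] head/collar (2, np.float64(-74.7)) None tilt [-0.0031  0.0078 -1.    ]
t 26.75 TCP [ 524.92 -397.59   29.39] F [-1.43 12.96 13.6 ] head/collar None None tilt [-0.0046  0.011  -0.9999]
```

Stop reached (force climbs with no motion). Relax, open, lift and check.

```bash
python3 -m crank '[[[0,-3,0],0,255],[[0,-3,0],0,255],[[0,-3,0],0,200],[[0,-3,0],0,100],[[0,-3,0],0,0],[[0,-3,0],0,0],[[0,-3,0],0,0],[[0,-3,0],0,0],[[0,-3,-30],0,0],[[0,-3,-80],0,0]]'
python3 -m crank '[[[0,0,-100],0,0],[[0,0,-120],0,0],[[0,0,-120],0,0],[[0,0,-120],0,0],[[0,0,-120],0,0]]'
python3 mk.py
python3 - <<'E'
from h import *
c=cam('scene'); cv2.imwrite('pics/end.png',c['frame'])
c=cam('top'); P=cloud(c)*1000
n=(abs(P[...,0]-518)<60)&(abs(P[...,1]+365)<90)&(abs(P[...,2]-52)<5); print('top post',n.sum(), P[n].mean(0) if n.any() else '')
E
```

```text
time: 27.75
eef_pos: [0.5223, -0.3973, 0.1047]
tcp_rot: [0.995, 0.101, -0.003, -0.004]
contact_force: [0.2, -1.1, 0.1]
opening: 1.0
finger_force: 0.0
time: 28.25
eef_pos: [0.5247, -0.3995, 0.2286]
tcp_rot: [0.995, 0.101, -0.0, -0.0]
contact_force: [0.6, -0.5, -1.1]
opening: 1.002
finger_force: 0.0
post 407 ((524.7335815429688, -398.07861328125), (19.855926513671875, 18.723529815673828), 11.674690246582031) [ 525.1 -398.1   53.6]
track 8540 ((517.37060546875, -365.38787841796875), (60.32654571533203, 194.82235717773438), 12.115528106689453) [ 518.8 -360.    12.9]
at [ 524.2 -399.   226.9] th 11.56 t 28.3 shift [  1.6 -59.1 201.1] yaw -0.14 F [-1.18  0.46  0.68] op 0.999
top post 96 [ 525.24144733 -395.30291331   52.15870859]
```

View pics/end.png

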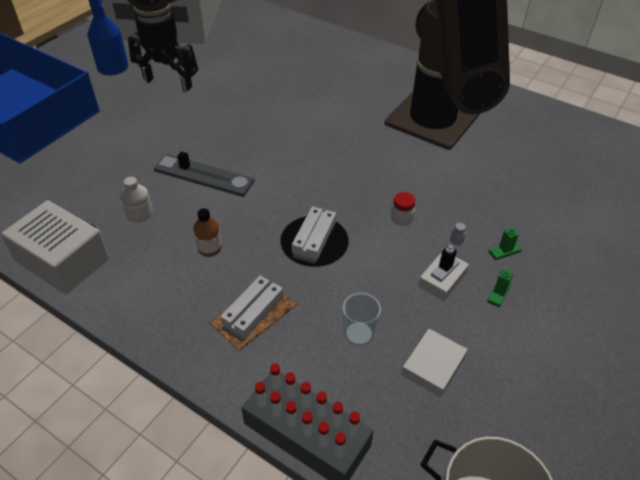

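The final view shows the marker post at (183,160) px, beside the square at (168,161), the gauge standing in its holder at (447,262), and everything else where it was. Handing in.

```bash
python3 -c "from plant import ctrl; print(ctrl.sign_off())"
```

```text
the job is handed in; nothing more can be done
None
```

The groove read about 8 mm deep (shallower than 11 mm), so I stood the gauge back in its holder, slid the marker fully to the square end, and handed the job in at about 28 s.

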